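# Sweep the amber glass blanks into the cream bay

### The job

Sweep the three amber glass blanks across the bench top into the cream three-sided bay, through its open front, until each lies flat and wholly inside it. Push them gently with your fingertips, sliding them along the bench: do not pinch, lift or fling them. Leave the blue blank, the brass weight and everything else where it is.

Things in the scene. Friction and masses are not known exactly. Their poses are not given: they have to be found in the camera images.
- amber1: One of three alike amber (orange) glass blanks: a loose solid disc, 36 mm in diameter, 14 mm thick, about 36 g, lying flat on the bench (z = 0), its upper rim bevelled. Origin: centre of its underside; z axis up. It slides freely on the bench with friction and starts in a loose row across the bench on the robot's side of the bays.
- amber2: One of three alike amber (orange) glass blanks: a loose solid disc, 36 mm in diameter, 14 mm thick, about 36 g, lying flat on the bench (z = 0), its upper rim bevelled. Origin: centre of its underside; z axis up. It slides freely on the bench with friction and starts in a loose row across the bench on the robot's side of the bays.
- amber3: One of three alike amber (orange) glass blanks: a loose solid disc, 36 mm in diameter, 14 mm thick, about 36 g, lying flat on the bench (z = 0), its upper rim bevelled. Origin: centre of its underside; z axis up. It slides freely on the bench with friction and starts in a loose row across the bench on the robot's side of the bays.
- cream_bay: Cream three-sided bay fixed to the bench: walls 25 high, 5 thick (mm) left, right and far; open front on its own -x side, towards the robot; no floor or sill, the coloured patch is flush. Origin: on the bench, centre of the inside, which spans x -60 (mouth) to +60 (far wall), y -65 to +65; z up. Left or right of the green one, a little turned.
- green_bay: Dark green three-sided bay fixed to the bench: walls 25 high, 5 thick (mm) left, right and far; open front on its own -x side, towards the robot; no floor or sill, the coloured patch is flush. Origin: on the bench, centre of the inside, which spans x -60 (mouth) to +60 (far wall), y -65 to +65; z up. For other work.
- blue_blank: A blue glass blank of the same shape and size as the amber ones (36 mm across, 14 mm thick), loose, in the same row; leave it alone. Origin: centre of its underside. Nothing stands in the strip of bench between this row (x up to 0.51 m) and the bays' mouths, from x = 0.53 to 0.60 m.
- brass_weight: A brass knobbed weight standing loose in the same row, foot 30 mm across, 42 mm tall; leave it alone. Origin: centre of its underside.
- jar: A small green glass jar with a steel lid, 40 mm across, 55 mm tall, standing loose between the two bays. Origin: centre of its underside.
- water_bottle: A white plastic bottle with a blue cap, 64 mm across, 170 mm tall, standing loose at the robot's left. Origin: centre of its underside.
- mug: A blue mug, 80 mm across without its handle, 90 mm tall, standing loose at the robot's right. Origin: centre of its underside.
- hammer: A loose hammer, 260 mm long with a 78 mm head, lying on the bench at the robot's right, its wooden handle along its own x axis (handle to -x). Origin: near its middle, at the bench.
Mind the look-alikes: they are no part of the job. What is shaped like the amber3 but pink is not meant.

How it is judged:
By the outcome, as a careful person would: the job done as asked, in the order asked, and still so for the second after the job is handed in, with the robot touching nothing.
It also fails if it takes over 72 s, if anything falls off the work surface, if the arm or the gripper's body presses on something with over 40 N, if the wrist force passes 120 N, or if a joint passes its speed limit or range.

### The arm

A 6-joint arm with a two-finger parallel gripper is mounted at the origin on the work surface. World frame = base frame: x ahead of the robot, y to its left, z up, the work surface at z = 0. Lengths are in m, angles in rad, forces in N, time in s.
With the tool pointing down it reaches from about 0.425 to 0.95 m from the base axis. Payload 3.5 kg.
Tool frame: the origin (TCP) lies midway between the tips of the shut fingers; the grasp point (between the pads) lies ctrl.hold_point_z behind it (ctrl.hold_point_z is the distance from the TCP to the grasp point, in m); z points along the fingers, x is the direction in which the jaws open and shut, and the axes are right-handed (so a half turn about z gives the same grasp; the last joint's range is limited). The gripper opens to 85 mm and grips with 20 to 120 N. Pads are 22 mm wide; open, the fingers measure 114 mm over their backs; the gripper's body (76 mm by 85 mm) begins 54 mm behind the grasp point. The pads swing forward as they close: fully open they stand 13 mm farther back than shut.
Start: joints at [-1.47, 0.286, 1.577, -0, 1.279, -0.15], TCP at [0.168, -0.654, 0.209] pointing down, gripper open.
Joint ranges: [-2.77, 2.77], [-0.9, 2.22], [0.21, 2.48], [-1.53, 4.67], [0.24, 2.81], [-2.84, 2.84]. Speed limits (rad/s): [2.79, 2.79, 3.14, 3.14, 3.14, 3.14].

### API

Orientations are given as a unit quaternion [x, y, z, w].
In Python, from plant import ctrl gives the robot as it stands.
- The arm moves only by the tool step_arm, never from a script. Its arguments are lists of equal length, an entry for each row: "gripper": the gripper's target within -1 to 1 (shut at 1, half-way at 0, fully open at -1); "linear": the shift along the tool's x, y, z in m, a list of three; "delta_rot": the turn, a rotation vector about the tool's x, y, z in degrees, a list of three. A call has 1 to 20 rows; each row is the pose to reach, as a shift and turn from the pose commanded when the call began, along the tool's axes at that moment; what a row does not reach only later rows make up. A row lasts 1/8 s, in which the tool goes at most 62.5 mm and 10.7 degrees, less where a joint would pass 70% of its speed; a pose out of reach is approached as far as the arm can. A call with a gripper value outside its range is refused whole. The fingers move at their own pace and stop on an object; "grip_force" is the grip in N (left out, the last holds). Time passes only in rows, so rows that repeat a pose let the fingers close. It gives the time, the measured TCP pose, the force and the opening at its end, in the units of the state.
- ctrl.get_state(): the state, without advancing time (a new reading comes with each control period).
- ctrl.read_camera(name): name is "scene" or "top" or "wrist"; returns a dict with "frame" (420x560x3 uint8, red, green, blue), "fx", "fy", "cx", "cy" (pixels), "view" (4x4, takes a point from world to camera coordinates). Camera axes: x right, y down, z forward; pixel columns grow to the right and rows downward; lengths in m; the calibration is good to about 2 mm. A picture is of the moment at which its call begins. There is no depth.
- ctrl.sign_off(): hands the job in, once; it reports no verdict.
The state is a dict: "time": time; "qpos": joint angles; "dq": joint speeds; "joint_efforts": joint torques, N m; "eef_pos": TCP position; "tcp_rot": TCP orientation; "contact_force": force on the tool from outside, world axes, zero at the start; "wrist_torque": the same for the moment, N m; "opening": opening from 0.0 (shut) to 1.0 (fully open).
Only numpy, scipy, OpenCV 4.12 (cv2) and the standard library are available. Lean on these libraries where they do the work, as an engineer would, in place of code of your own. Each camera call takes 0.05 s, during which the arm holds its last target. There are 200 camera calls.

## Working session

There is one attempt and no reset: what is moved stays moved. The work goes in short steps, Python scripts to look and compute and a tool call to move; the robot and the scene stay as the last step left them, time stands still between calls to the robot, and variables do not carry over. Pictures are saved under pics/ and viewed, on a budget of 10 in all, crops included, one or two more only if the job needs it, and the job is handed in when it is done.

Besides the shell and the picture viewer there is one more tool, called after "Request:" as name(argument=value, ...) on one line, values as JSON. step_arm: Moves the arm, as the interface text tells. Its arguments: {"type":"object","properties":{"gripper":{"type":"array"},"linear":{"type":"array"},"delta_rot":{"type":"array"},"grip_force":{"type":"number"}},"required":["gripper","linear","delta_rot"]}

```bash
mkdir -p pics
cat > h.py <<'E'
import numpy as np, cv2
from plant import ctrl
def shot(name,fn):
    c=ctrl.read_camera(name); cv2.imwrite('pics/'+fn+'.png',c['frame'][:,:,::-1]); np.savez('pics/'+fn+'.npz',**c); return c
def ray(c,u,v,z):
    V=np.array(c['view']);R=V[:3,:3];o=-R.T@V[:3,3]
    d=R.T@np.array([(u-c['cx'])/c['fx'],(v-c['cy'])/c['fy'],1]); return o+d*(z-o[2])/d[2]
def proj(c,p):
    V=np.array(c['view']);q=V[:3,:3]@np.array(p)+V[:3,3]; return np.array([c['fx']*q[0]/q[2]+c['cx'],c['fy']*q[1]/q[2]+c['cy']])
E
python3 - <<'E'
from h import *
a=shot('top','top1')
s=ctrl.get_state();print(s['eef_pos'],s['tcp_rot'],s['time'],s['opening'],ctrl.hold_point_z)
b=cv2.resize(a['frame'][:,:,::-1],(800,600),interpolation=cv2.INTER_CUBIC);cv2.imwrite('pics/top1b.png',b)
print([ray(a,u,v,0)[:2].round(3) for u,v in [(0,0),(560,0),(0,420),(560,420)]])
E
```

```text
[ 0.16747314 -0.6531795   0.2079553 ] [ 0.7899868  -0.61312274 -0.00080739 -0.00083792] 0.05 1.004084087794322 0.0187
[array([1.127, 0.724]), array([ 1.089, -0.742]), array([0.057, 0.713]), array([ 0.018, -0.671])]
```

View pics/top1b.png

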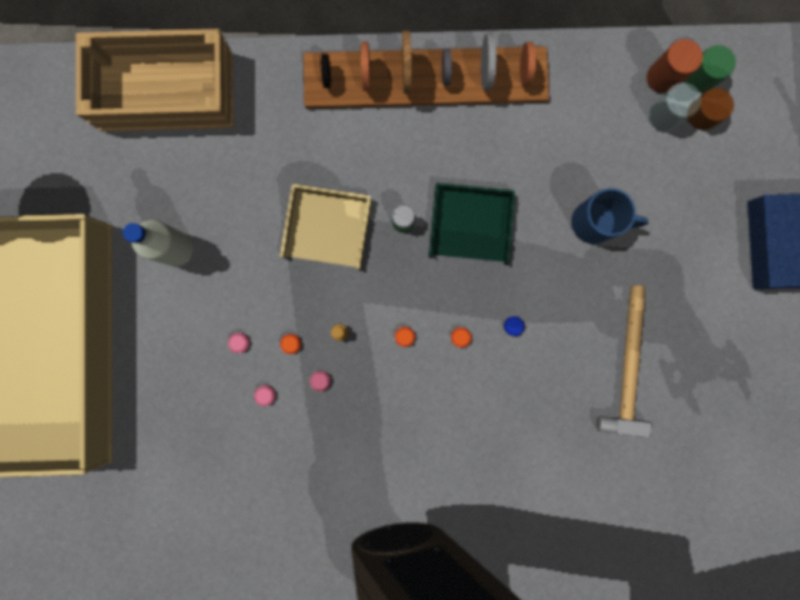

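The top view shows three orange discs at (290,344), (404,337) and (461,338). Pink look-alikes are at (238,343), (264,396) and (320,381), and the blue blank is at (514,326). The brass weight is at (340,333), the cream bay spans about (282–372, 185–270), and the jar is at (403,218). Next I'll measure them and check in one enlarged crop.

Run:
```python
from h import *
a=dict(np.load('pics/top1.npz'))
hsv=cv2.cvtColor(a['frame'],cv2.COLOR_RGB2HSV)
for n,lo,hi in [('amber/brass',(5,150,90),(25,255,255)),('pink',(165,80,90),(180,255,255)),('blue',(112,150,80),(125,255,255))]:
    m=cv2.inRange(hsv,lo,hi);k,_,st,ce=cv2.connectedComponentsWithStats(m)
    for i in range(1,k):
        if 40<st[i,4]<400 and 190<ce[i,1]<300: print(n,ce[i].round(1),st[i,4],ray(a,*ce[i],.01)[:2].round(4))
c=a['frame'][120:290,155:380,::-1]
cv2.imwrite('pics/crop1.png',cv2.resize(c,(788,595),interpolation=cv2.INTER_CUBIC))
```

```text
amber/brass [236.7 232. ] 63 [0.5046 0.1178]
amber/brass [283.  235.3] 144 [0.4931 0.0018]
amber/brass [322.5 235.8] 149 [ 0.4891 -0.0972]
amber/brass [203.  240.3] 151 [0.486  0.2028]
pink [166.5 239.5] 165 [0.4905 0.294 ]
pink [223.6 266.4] 155 [0.4196 0.1525]
pink [184.9 276.7] 168 [0.3968 0.2494]
blue [359.4 227.9] 141 [ 0.5063 -0.1907]
```

View pics/crop1.png

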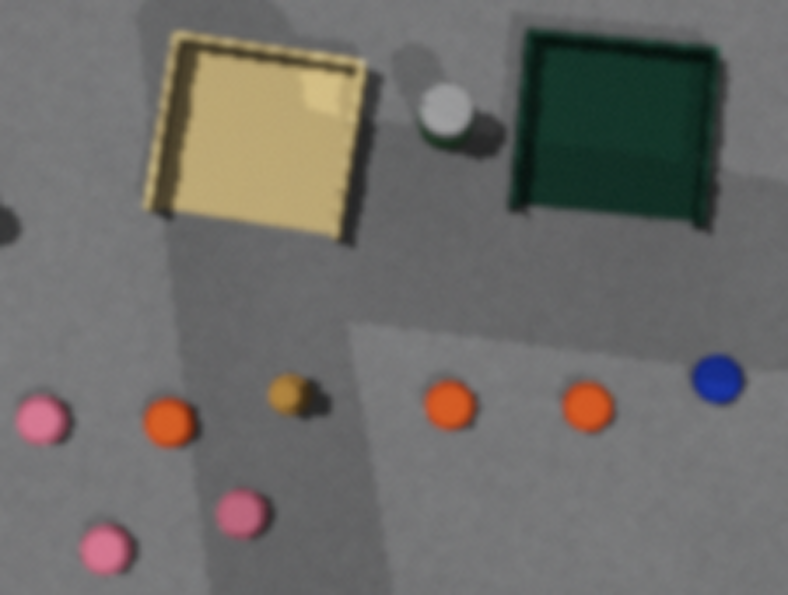

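```bash
cat >> h.py <<'E'
def moves(wps,s=None):
    # wps: (x,y,z,heading deg); rows along present tool axes; push direction = -tool y
    from scipy.spatial.transform import Rotation as R
    s=s or ctrl.get_state(); T=R.from_quat(s['tcp_rot']); p=np.array(s['eef_pos']); out=[]
    for x,y,z,h in wps:
        a=np.radians(h-90); X=np.array([np.cos(a),np.sin(a),0]);Z=np.array([0,0,-1]);M=R.from_matrix(np.c_[X,np.cross(Z,X),Z])
        out.append((T.inv().apply(np.array([x,y,z])-p).round(4),np.degrees((T.inv()*M).as_rotvec()).round(1)))
    return out
E
python3 - <<'E'
from h import *
from scipy.optimize import least_squares
a=dict(np.load('pics/top1.npz'))
C=[(174,30),(367,62),(342,240),(146,211)]
P=np.array([ray(a,155+x/3.502,120+y/3.5,.025)[:2] for x,y in C]);print(P.round(4))
L=np.array([(65,70),(65,-70),(-60,-70),(-60,70)])/1000
def tr(q):
    c,s=np.cos(q[2]),np.sin(q[2]);return q[:2]+L@np.array([[c,s],[-s,c]])
r=least_squares(lambda q:(tr(q)-P).ravel(),[.7,.13,0]);q=r.x
print(q.round(4),np.degrees(q[2]),(tr(q)-P).round(4).tolist())
c,s=np.cos(q[2]),np.sin(q[2])
for n,l in [('R',(.025,-.036)),('L',(.025,.036)),('C',(-.02,0)),('mouthR',(-.06,-.036)),('mouthL',(-.06,.036)),('preR',(-.10,-.036)),('mouthC',(-.06,0)),('preC',(-.10,0)),('preL',(-.10,.036)),('innerR',(-.06,-.065)),('innerL',(-.06,.065))]:
    print(n,(q[:2]+np.array([c*l[0]-s*l[1],s*l[0]+c*l[1]])).round(4))
print(ray(a,236.7,232,.035), ray(a,282,152,.055))
for w in moves([(.46,-.24,.15,20),(.46,-.03,.1,45),(.46,-.03,.003,45)]): print(*w)
E
```

```text
[[0.7655 0.1909]
 [0.7386 0.0533]
 [0.6112 0.0743]
 [0.6357 0.2131]]
[ 0.6853  0.1333 -0.1758] -10.073342856682235 [[-0.004, -0.0], [-0.0016, -0.0003], [0.0028, 0.0006], [0.0028, -0.0003]]
R [0.7036 0.0935]
L [0.7162 0.1644]
C [0.6656 0.1368]
mouthR [0.6199 0.1084]
mouthL [0.6325 0.1793]
preR [0.5805 0.1154]
mouthC [0.6262 0.1438]
preC [0.5868 0.1508]
preL [0.5931 0.1863]
innerR [0.6148 0.0798]
innerL [0.6376 0.2078]
[0.50439595 0.11529366 0.035     ] [ 0.69494828 -0.00072499  0.055     ]
[-0.3275 -0.3859  0.0588] [-0.   0.1 -5.6]
[-0.5308 -0.438   0.1093] [ -0.1   0.1 -30.6]
[-0.5306 -0.438   0.2063] [ -0.1   0.1 -30.6]
```

Run:
```python
from h import *
for w in moves([(.40,-.38,.15,35),(.48,-.2,.13,45),(.4695,-.039,.05,60)]): print(*w)
```

```text
[-0.2068 -0.293   0.0585] [ -0.    0.1 -20.6]
[-0.3613 -0.4152  0.0789] [ -0.1   0.1 -30.6]
[-0.5197 -0.4449  0.1593] [ -0.1   0.1 -45.6]
```

Request:
step_arm(gripper=[0.62, 0.62, 0.62, 0.62, 0.62, 0.62, 0.62, 0.62, 0.62, 0.62, 0.62, 0.62, 0.62, 0.62, 0.62, 0.62], linear=[[-0.207, -0.293, 0.058], [-0.207, -0.293, 0.058], [-0.207, -0.293, 0.058], [-0.207, -0.293, 0.058], [-0.207, -0.293, 0.058], [-0.207, -0.293, 0.058], [-0.361, -0.415, 0.079], [-0.361, -0.415, 0.079], [-0.361, -0.415, 0.079], [-0.52, -0.445, 0.159], [-0.52, -0.445, 0.159], [-0.52, -0.445, 0.159], [-0.52, -0.445, 0.159], [-0.52, -0.445, 0.159], [-0.52, -0.445, 0.159], [-0.52, -0.445, 0.159]], delta_rot=[[0, 0, -20], [0, 0, -20], [0, 0, -20], [0, 0, -20], [0, 0, -20], [0, 0, -20], [0, 0, -30], [0, 0, -30], [0, 0, -30], [0, 0, -45], [0, 0, -45], [0, 0, -45], [0, 0, -45], [0, 0, -45], [0, 0, -45], [0, 0, -45]])

```text
time: 2.05
eef_pos: [0.4704, -0.0411, 0.0512]
tcp_rot: [0.964, -0.265, 0.001, 0.0]
contact_force: [0.4, -0.3, 0.5]
opening: 0.191
```

Run:
```python
from h import *
a=shot('wrist','w1')
cv2.imwrite('pics/w1b.png',cv2.resize(a['frame'][:,:,::-1],(800,600)))
print([proj(a,p).round(0)*800/560 for p in [(.493,.002,.014),(.489,-.097,.014),(.4704,-.0411,.0512)]])
```

```text
[array([401.42857143, 230.        ]), array([497.14285714, 404.28571429]), array([407.14285714, 367.14285714])]
```

View pics/w1b.png

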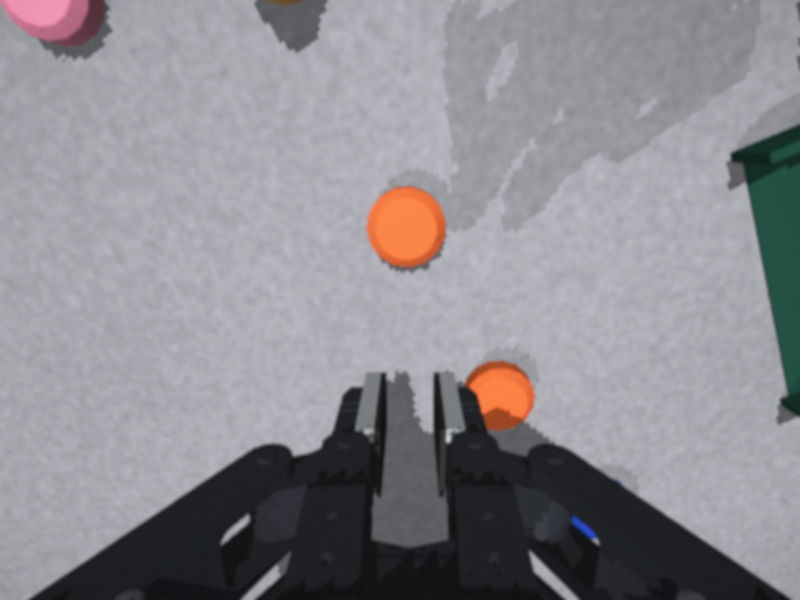

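The wrist view shows disc B at (406,227), against a predicted (401,230), so they agree within about 3 mm. The half-open fingers are straight behind it, and disc C at (500,395) is clear to the right. Next I'll plan the push.

```bash
cat >> h.py <<'E'
def path(disc,goal,h0=60,h1=-10,Rr=.06,ds=.009,off=.027):
    """disc-centre path: straight, arc (|h0-h1|), straight at h1 to goal -> TCP waypoints."""
    disc=np.array(disc);goal=np.array(goal);u=lambda h:np.array([np.cos(np.radians(h)),np.sin(np.radians(h))])
    n=lambda h:np.array([-np.sin(np.radians(h)),np.cos(np.radians(h))])
    sg=np.sign(h1-h0); arc=lambda h:sg*Rr*(n(h0)-n(h))
    # disc + a u0 + arc + b u1 = goal
    a,b=np.linalg.solve(np.c_[u(h0),u(h1)],goal-disc-arc(h1)); pts=[]
    print('a,b',a.round(3),b.round(3))
    for t in np.linspace(0,a,max(2,int(np.ceil(a/ds)))+1)[1:]: pts.append((disc+t*u(h0),h0))
    k=max(1,int(np.ceil(abs(np.radians(h1-h0))*Rr/ds)))
    for h in np.linspace(h0,h1,k+1)[1:]: pts.append((disc+a*u(h0)+arc(h),h))
    q=pts[-1][0]
    for t in np.linspace(0,b,int(np.ceil(b/ds))+1)[1:]: pts.append((q+t*u(h1),h1))
    return [(*(p-off*u(h)),h) for p,h in pts],[p for p,_ in pts]
E
python3 - <<'E'
from h import *
w,d=path((.494,.002),(.7036,.0935))
w=[(x,y,.003,h) for x,y,h in w];print(len(w))
for i,(m,p) in enumerate(zip(moves(w),d)): print(i,m[0].round(3).tolist(),m[1][2],p.round(3))
E
```

```text
a,b 0.093 0.102
32
0 [-0.001, -0.03, 0.048] -0.7 [0.498 0.009]
1 [-0.001, -0.039, 0.048] -0.7 [0.502 0.017]
2 [-0.002, -0.047, 0.048] -0.7 [0.507 0.024]
3 [-0.002, -0.056, 0.048] -0.7 [0.511 0.031]
4 [-0.002, -0.064, 0.048] -0.7 [0.515 0.038]
5 [-0.002, -0.072, 0.048] -0.7 [0.519 0.046]
6 [-0.002, -0.081, 0.048] -0.7 [0.523 0.053]
7 [-0.002, -0.089, 0.048] -0.7 [0.528 0.06 ]
8 [-0.002, -0.098, 0.048] -0.7 [0.532 0.068]
9 [-0.002, -0.106, 0.048] -0.7 [0.536 0.075]
10 [-0.002, -0.115, 0.048] -0.7 [0.54  0.082]
11 [-0.006, -0.123, 0.048] 7.0 [0.545 0.089]
12 [-0.008, -0.132, 0.048] 14.8 [0.55  0.095]
13 [-0.008, -0.14, 0.048] 22.6 [0.556 0.1  ]
14 [-0.008, -0.149, 0.048] 30.4 [0.563 0.105]
15 [-0.007, -0.158, 0.048] 38.2 [0.571 0.108]
16 [-0.004, -0.167, 0.048] 45.9 [0.578 0.111]
17 [-0.0, -0.175, 0.048] 53.7 [0.586 0.112]
18 [0.005, -0.182, 0.048] 61.5 [0.595 0.112]
19 [0.011, -0.189, 0.048] 69.3 [0.603 0.111]
20 [0.019, -0.192, 0.048] 69.3 [0.611 0.11 ]
21 [0.027, -0.195, 0.048] 69.3 [0.62  0.108]
22 [0.035, -0.198, 0.048] 69.3 [0.628 0.107]
23 [0.043, -0.201, 0.048] 69.3 [0.636 0.105]
24 [0.051, -0.204, 0.048] 69.3 [0.645 0.104]
25 [0.059, -0.207, 0.048] 69.3 [0.653 0.102]
26 [0.067, -0.21, 0.048] 69.3 [0.662 0.101]
27 [0.075, -0.213, 0.048] 69.3 [0.67  0.099]
28 [0.083, -0.216, 0.048] 69.3 [0.678 0.098]
29 [0.091, -0.219, 0.048] 69.3 [0.687 0.096]
30 [0.099, -0.222, 0.048] 69.3 [0.695 0.095]
31 [0.107, -0.225, 0.048] 69.3 [0.704 0.094]
```

Request:
step_arm(gripper=[0.62, 0.62, 0.62, 0.62, 0.62, 0.62, 0.62, 0.62, 0.62, 0.62, 0.62, 0.62, 0.62, 0.62, 0.62], linear=[[0, 0, 0.03], [0, 0, 0.047], [0, -0.01, 0.047], [0, -0.02, 0.047], [-0.001, -0.03, 0.047], [-0.001, -0.039, 0.047], [-0.002, -0.047, 0.047], [-0.002, -0.056, 0.047], [-0.002, -0.064, 0.047], [-0.002, -0.072, 0.047], [-0.002, -0.081, 0.047], [-0.002, -0.089, 0.047], [-0.002, -0.098, 0.047], [-0.002, -0.106, 0.047], [-0.002, -0.115, 0.047]], delta_rot=[[0, 0, -0.7], [0, 0, -0.7], [0, 0, -0.7], [0, 0, -0.7], [0, 0, -0.7], [0, 0, -0.7], [0, 0, -0.7], [0, 0, -0.7], [0, 0, -0.7], [0, 0, -0.7], [0, 0, -0.7], [0, 0, -0.7], [0, 0, -0.7], [0, 0, -0.7], [0, 0, -0.7]])

```text
time: 3.98
eef_pos: [0.5267, 0.0608, 0.0033]
tcp_rot: [0.966, -0.258, -0.0, -0.0]
contact_force: [-0.4, 0.3, 0.2]
opening: 0.187
```

Run:
```python
from h import *
a=shot('wrist','w2')
cv2.imwrite('pics/w2b.png',cv2.resize(a['frame'][:,:,::-1],(800,600)))
w,d=path((.494,.002),(.7036,.0935))
w=[(x,y,.003,h) for x,y,h in w][10:]
for i,m in enumerate(moves(w)): print(i,m[0].round(3).tolist(),m[1][2])
```

```text
a,b 0.093 0.102
0 [0.001, 0.002, 0.0] 0.1
1 [-0.002, -0.006, 0.0] 7.9
2 [-0.004, -0.015, 0.0] 15.6
3 [-0.005, -0.024, 0.0] 23.4
4 [-0.004, -0.032, 0.0] 31.2
5 [-0.003, -0.041, 0.0] 39.0
6 [0.0, -0.05, 0.0] 46.8
7 [0.004, -0.058, 0.001] 54.5
8 [0.009, -0.065, 0.001] 62.3
9 [0.015, -0.072, 0.001] 70.1
10 [0.023, -0.075, 0.001] 70.1
11 [0.031, -0.078, 0.001] 70.1
12 [0.039, -0.08, 0.001] 70.1
13 [0.047, -0.083, 0.001] 70.1
14 [0.055, -0.086, 0.001] 70.1
15 [0.063, -0.089, 0.001] 70.1
16 [0.071, -0.092, 0.001] 70.1
17 [0.079, -0.095, 0.001] 70.1
18 [0.087, -0.098, 0.001] 70.1
19 [0.095, -0.101, 0.001] 70.1
20 [0.103, -0.104, 0.001] 70.1
21 [0.111, -0.107, 0.001] 70.1
```

View pics/w2b.png

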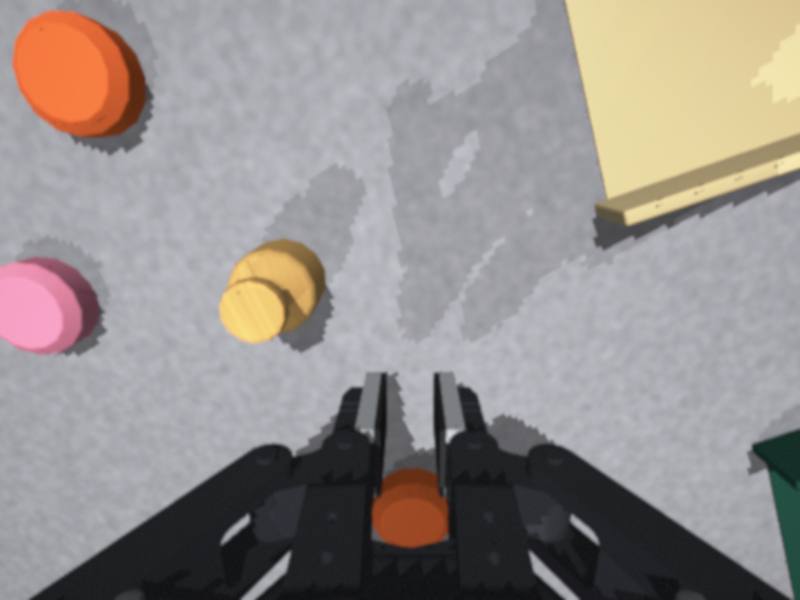

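Run:
```python
from h import *
a=dict(np.load('pics/w2.npz'))
k=.7
V=a['view'];print('cam',-V[:3,:3].T@V[:3,3], V[2,:3])
for n,u,v,z in [('disc top',410,522,.014),('fingL',385,375,.005),('fingR',436,375,.005),('brass top',253,310,.042),('bay corner wall R',612,213,.025),('amberA',67,72,.014),('pink',35,308,.014)]: print(n,ray(a,u*k,v*k,z).round(4))
print(proj(a,(.5267,.0608,.0033))/k)
```

```text
cam [0.56763288 0.13059857 0.16716539] [-0.15770992 -0.27421037 -0.9486497 ]
disc top [0.4944 0.003  0.014 ]
fingL [0.5177 0.0631 0.005 ]
fingR [0.5351 0.0531 0.005 ]
brass top [0.5068 0.1155 0.042 ]
bay corner wall R [0.6126 0.084  0.025 ]
amberA [0.4897 0.2018 0.014 ]
pink [0.427  0.1512 0.014 ]
[407.72142445 367.41996419]
```

```bash
python3 - <<'E'
from h import *
a=dict(np.load('pics/w2.npz'))
h=np.radians(60);f=np.array([np.cos(h),np.sin(h),0]);r=np.array([np.sin(h),-np.cos(h),0]);t=np.array([.5267,.0608,.0033])
for y in (-.011,0,.011):
  for d in (0,.005,.01,.015): print(y,d,[(proj(a,t+r*s+f*y+np.array([0,0,d]))/.7).round(0).tolist() for s in(-.008,.008)])
E
python3 - <<'E'
import sys;sys.path.insert(0,'.')
import os;os.chdir('.')
from h import *
b=shot('scene','s1')
p=proj(b,(.5267,.0608,.01)).astype(int);print(p)
x=max(0,min(560-140,p[0]-70));y=max(0,min(420-105,p[1]-60))
cv2.imwrite('pics/s1b.png',cv2.resize(b['frame'][y:y+105,x:x+140,::-1],(800,600),interpolation=cv2.INTER_CUBIC))
E
```

```text
-0.011 0 [[388.0, 392.0], [428.0, 392.0]]
-0.011 0.005 [[387.0, 398.0], [428.0, 399.0]]
-0.011 0.01 [[387.0, 405.0], [429.0, 405.0]]
-0.011 0.015 [[386.0, 412.0], [429.0, 412.0]]
0 0 [[387.0, 367.0], [428.0, 367.0]]
0 0.005 [[387.0, 373.0], [428.0, 373.0]]
0 0.01 [[386.0, 379.0], [429.0, 379.0]]
0 0.015 [[386.0, 386.0], [430.0, 386.0]]
0.011 0 [[387.0, 342.0], [428.0, 342.0]]
0.011 0.005 [[386.0, 347.0], [429.0, 347.0]]
0.011 0.01 [[386.0, 352.0], [429.0, 352.0]]
0.011 0.015 [[385.0, 358.0], [430.0, 358.0]]
[306 215]
```

View pics/s1b.png

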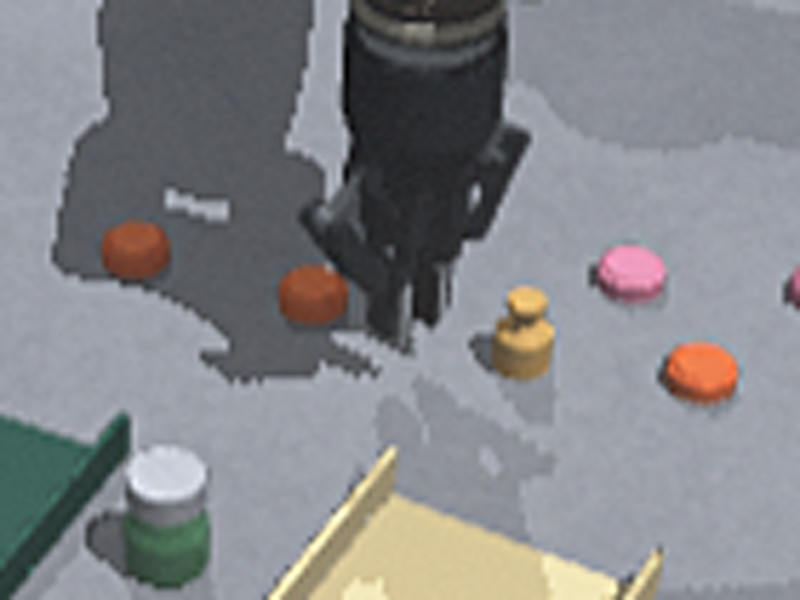

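The scene view shows the disc still at its first place, behind the fingers at crop (313,297), so the tips passed over it. I'll probe how high the tips really are above the bench with small steps down.

Request:
step_arm(gripper=[0.62, 0.62, 0.62], linear=[[0, 0, 0.002], [0, 0, 0.004], [0, 0, 0.004]], delta_rot=[[0, 0, 0], [0, 0, 0], [0, 0, 0]])

```text
time: 4.45
eef_pos: [0.5261, 0.0601, -0.001]
tcp_rot: [0.966, -0.258, -0.0, 0.0]
contact_force: [0.1, 0.2, -0.4]
opening: 0.193
```

Request:
step_arm(gripper=[0.62, 0.62, 0.62], linear=[[0, 0, 0.002], [0, 0, 0.004], [0, 0, 0.004]], delta_rot=[[0, 0, 0], [0, 0, 0], [0, 0, 0]])

```text
time: 4.82
eef_pos: [0.5262, 0.0603, -0.0049]
tcp_rot: [0.966, -0.258, -0.0, 0.0]
contact_force: [-0.2, -0.6, 0.0]
opening: 0.193
```

Request:
step_arm(gripper=[0.62, 0.62, 0.62], linear=[[0, 0, 0.002], [0, 0, 0.004], [0, 0, 0.004]], delta_rot=[[0, 0, 0], [0, 0, 0], [0, 0, 0]])

```text
time: 5.2
eef_pos: [0.5263, 0.0603, -0.0089]
tcp_rot: [0.966, -0.258, -0.0, 0.0]
contact_force: [-0.3, -0.9, -0.1]
opening: 0.19
```

Run:
```python
from h import *
b=shot('scene','s2')
cv2.imwrite('pics/s2b.png',cv2.resize(b['frame'][165:240,270:370,::-1],(800,600),interpolation=cv2.INTER_CUBIC))
for z in(0,.01,.02): print(z,(proj(b,(.526,.060,z))-[270,165])*8, )
print((proj(b,(.4944,.003,0))-[270,165])*8)
V=b['view'];print(-V[:3,:3].T@V[:3,3])
```

```text
0 [286.84758669 425.6067609 ]
0.01 [288.18139443 404.04964255]
0.02 [289.52769945 382.29054197]
[163.11424257 340.22119701]
[1.51961101 0.3139642  0.84891908]
```

View pics/s2b.png

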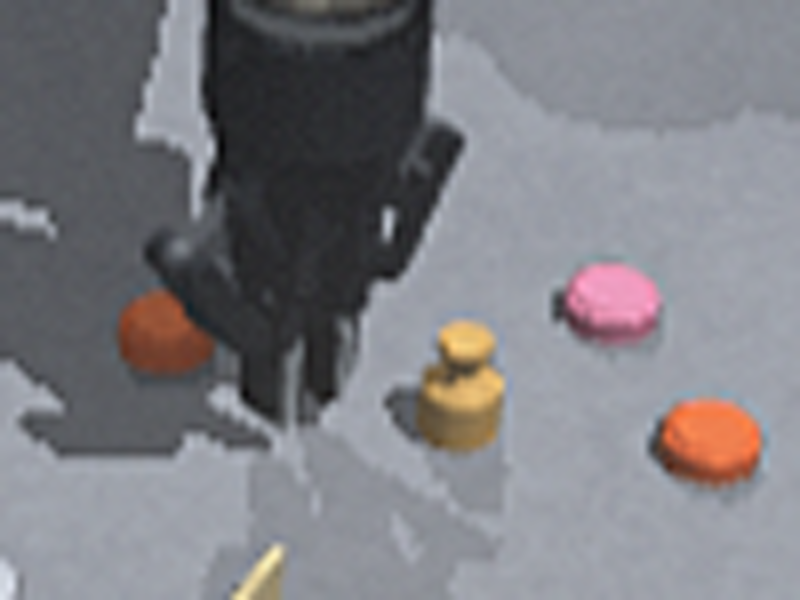

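The tips look about 10–15 mm above the bench even with TCP z at -9 mm. I'll keep probing down gently until they touch.

Request:
step_arm(gripper=[0.62, 0.62, 0.62], linear=[[0, 0, 0.002], [0, 0, 0.004], [0, 0, 0.004]], delta_rot=[[0, 0, 0], [0, 0, 0], [0, 0, 0]])

```text
time: 5.62
eef_pos: [0.5262, 0.0603, -0.0129]
tcp_rot: [0.966, -0.258, -0.0, 0.0]
contact_force: [-0.4, -0.3, -0.9]
opening: 0.19
```

Request:
step_arm(gripper=[0.62, 0.62], linear=[[0, 0, 0.002], [0, 0, 0.002]], delta_rot=[[0, 0, 0], [0, 0, 0]])

```text
time: 5.88
eef_pos: [0.5263, 0.0603, -0.0148]
tcp_rot: [0.966, -0.258, -0.0, 0.0]
contact_force: [-0.3, 0.6, -0.3]
opening: 0.195
```

Request:
step_arm(gripper=[0.62, 0.62], linear=[[0, 0, 0.002], [0, 0, 0.002]], delta_rot=[[0, 0, 0], [0, 0, 0]])

```text
time: 6.12
eef_pos: [0.5263, 0.0603, -0.0169]
tcp_rot: [0.966, -0.258, -0.0, 0.0]
contact_force: [1.1, 0.6, 0.1]
opening: 0.19
```

Request:
step_arm(gripper=[0.62, 0.62], linear=[[0, 0, 0.002], [0, 0, 0.002]], delta_rot=[[0, 0, 0], [0, 0, 0]])

```text
time: 6.38
eef_pos: [0.5263, 0.0603, -0.0189]
tcp_rot: [0.966, -0.258, -0.0, 0.0]
contact_force: [-0.2, -0.7, -0.0]
opening: 0.19
```

Request:
step_arm(gripper=[0.62, 0.62], linear=[[0, 0, 0.002], [0, 0, 0.002]], delta_rot=[[0, 0, 0], [0, 0, 0]])

```text
time: 6.62
eef_pos: [0.5263, 0.0603, -0.0209]
tcp_rot: [0.966, -0.258, -0.0, 0.0]
contact_force: [-0.3, 0.1, 0.5]
opening: 0.19
```

Run:
```python
from h import *
b=shot('scene','s3')
cv2.imwrite('pics/s3b.png',cv2.resize(b['frame'][165:240,270:370,::-1],(800,600),interpolation=cv2.INTER_CUBIC))
```

```text
(no output)
```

View pics/s3b.png

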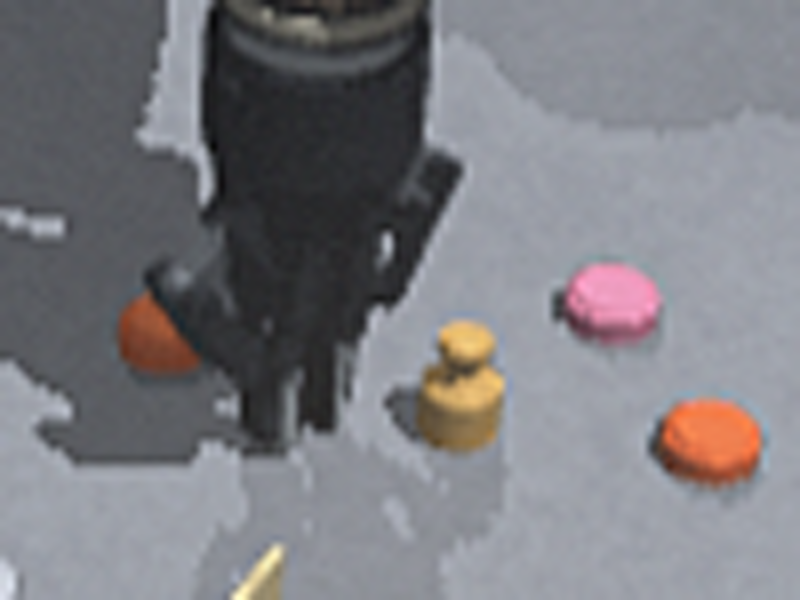

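The scene crop shows the tips now about 1–2 mm above the bench, with the shadow meeting them at (280,455), at a reported z of -0.021. So the tips sit about 21 mm above the reported TCP, and I'll push at reported z = -0.017. Going back behind disc B.

Request:
step_arm(gripper=[0.62, 0.62, 0.62, 0.62, 0.62, 0.62, 0.62, 0.62], linear=[[0, 0, -0.055], [0, 0, -0.055], [0, 0.06, -0.055], [0, 0.116, -0.055], [0, 0.116, -0.055], [0, 0.116, -0.01], [0, 0.116, 0.003], [0, 0.116, 0.003]], delta_rot=[[0, 0, 0], [0, 0, 0], [0, 0, 0], [0, 0, 0], [0, 0, 0], [0, 0, 0], [0, 0, 0], [0, 0, 0]])

```text
time: 7.68
eef_pos: [0.4687, -0.0398, -0.0218]
tcp_rot: [0.966, -0.257, -0.002, 0.0]
contact_force: [-6.9, 0.5, 16.8]
opening: 0.187
```

Run:
```python
from h import *
w,d=path((.494,.0025),(.7036,.0935))
w=[(x,y,-.017,h) for x,y,h in w];print(len(w))
for i,m in enumerate(moves(w)[:20]): print(i,m[0].round(3).tolist(),m[1][2])
```

```text
a,b 0.092 0.103
32
0 [0.001, -0.031, -0.005] 0.2
1 [0.001, -0.039, -0.005] 0.2
2 [0.001, -0.047, -0.005] 0.2
3 [0.001, -0.056, -0.005] 0.2
4 [0.001, -0.064, -0.005] 0.2
5 [0.001, -0.072, -0.005] 0.2
6 [0.001, -0.081, -0.005] 0.2
7 [0.001, -0.089, -0.005] 0.2
8 [0.001, -0.098, -0.005] 0.2
9 [0.001, -0.106, -0.005] 0.2
10 [0.001, -0.114, -0.005] 0.2
11 [-0.002, -0.123, -0.005] 7.9
12 [-0.004, -0.131, -0.005] 15.7
13 [-0.005, -0.14, -0.005] 23.5
14 [-0.004, -0.149, -0.005] 31.3
15 [-0.002, -0.158, -0.005] 39.1
16 [0.0, -0.166, -0.005] 46.8
17 [0.004, -0.174, -0.005] 54.6
18 [0.009, -0.182, -0.005] 62.4
19 [0.015, -0.188, -0.005] 70.2
```

The z sign was wrong (+ is down), so the tips touched the bench lightly at 17 N, with contact at z ≈ -0.0215. That confirms the offset. I'll raise 6 mm and push.

Request:
step_arm(gripper=[0.62, 0.62, 0.62, 0.62, 0.62, 0.62, 0.62, 0.62, 0.62, 0.62, 0.62, 0.62, 0.62, 0.62], linear=[[0, 0, -0.006], [0, -0.01, -0.006], [0.001, -0.02, -0.006], [0.001, -0.031, -0.006], [0.001, -0.039, -0.006], [0.001, -0.047, -0.006], [0.001, -0.056, -0.006], [0.001, -0.064, -0.006], [0.001, -0.072, -0.006], [0.001, -0.081, -0.006], [0.001, -0.089, -0.006], [0.001, -0.098, -0.006], [0.001, -0.106, -0.006], [0.001, -0.114, -0.006]], delta_rot=[[0, 0, 0], [0, 0, 0], [0, 0, 0], [0, 0, 0], [0, 0, 0], [0, 0, 0], [0, 0, 0], [0, 0, 0], [0, 0, 0], [0, 0, 0], [0, 0, 0], [0, 0, 0], [0, 0, 0], [0, 0, 0]])

```text
time: 9.43
eef_pos: [0.5266, 0.0585, -0.0177]
tcp_rot: [0.966, -0.258, -0.0, 0.0]
contact_force: [0.6, -0.1, 0.0]
opening: 0.19
```

```bash
cat >> h.py <<'E'
def ambers(fn,cam='wrist'):
    a=shot(cam,fn);hsv=cv2.cvtColor(a['frame'],cv2.COLOR_RGB2HSV)
    m=cv2.inRange(hsv,(3,140,70),(14,255,255));k,_,st,ce=cv2.connectedComponentsWithStats(m)
    for i in range(1,k):
        if st[i,4]>60: print('amber',ce[i].round(0),st[i,4],ray(a,*ce[i],.010)[:2].round(4))
E
python3 - <<'E'
from h import *
ambers('w3');ambers('t3','top')
w,d=path((.494,.0025),(.7036,.0935))
w=[(x,y,-.0175,h) for x,y,h in w]
print(d[10])
for i,m in enumerate(moves(w)[10:]): print(i,m[0].round(3).tolist(),m[1][2])
E
```

```text
amber [31. 45.] 5454 [0.4943 0.196 ]
amber [287. 227.] 4485 [0.5415 0.0832]
amber [474.  42.] 634 [ 0.977  -0.5048]
amber [297.  55.] 5380 [ 0.9559 -0.0477]
amber [501.  73.] 405 [ 0.8939 -0.5699]
amber [322. 236.] 156 [ 0.4893 -0.097 ]
amber [203. 240.] 157 [0.4858 0.2026]
a,b 0.092 0.103
[0.54004451 0.08225143]
0 [-0.0, -0.0, -0.0] 0.1
1 [-0.003, -0.008, -0.0] 7.9
2 [-0.005, -0.017, -0.0] 15.7
3 [-0.006, -0.026, -0.0] 23.4
4 [-0.006, -0.035, -0.0] 31.2
5 [-0.004, -0.044, -0.0] 39.0
6 [-0.001, -0.052, -0.0] 46.8
7 [0.003, -0.06, -0.0] 54.6
8 [0.008, -0.068, -0.0] 62.3
9 [0.014, -0.074, -0.0] 70.1
10 [0.022, -0.077, -0.0] 70.1
11 [0.03, -0.08, -0.0] 70.1
12 [0.038, -0.083, -0.0] 70.1
13 [0.046, -0.086, -0.0] 70.1
14 [0.054, -0.089, 0.0] 70.1
15 [0.062, -0.092, 0.0] 70.1
16 [0.07, -0.094, 0.0] 70.1
17 [0.078, -0.097, 0.0] 70.1
18 [0.086, -0.1, 0.0] 70.1
19 [0.094, -0.103, 0.0] 70.1
20 [0.102, -0.106, 0.0] 70.1
21 [0.11, -0.109, 0.0] 70.1
```

Request:
step_arm(gripper=[0.62, 0.62, 0.62, 0.62, 0.62, 0.62, 0.62, 0.62, 0.62, 0.62], linear=[[-0.003, -0.008, 0], [-0.005, -0.017, 0], [-0.006, -0.026, 0], [-0.006, -0.035, 0], [-0.004, -0.044, 0], [-0.001, -0.052, 0], [0.003, -0.06, 0], [0.008, -0.068, 0], [0.014, -0.074, 0], [0.022, -0.077, 0]], delta_rot=[[0, 0, 8], [0, 0, 16], [0, 0, 23.5], [0, 0, 31], [0, 0, 39], [0, 0, 47], [0, 0, 54.5], [0, 0, 62], [0, 0, 70], [0, 0, 70]])

```text
time: 10.78
eef_pos: [0.5838, 0.1139, -0.0178]
tcp_rot: [-0.644, 0.765, 0.0, -0.0]
contact_force: [-0.8, -0.0, -0.1]
opening: 0.196
```

Run:
```python
from h import *
ambers('w4')
w,d=path((.494,.0025),(.7036,.0935))
w=[(x,y,-.0175,h) for x,y,h in w]
print(d[20])
for i,m in enumerate(moves(w)[20:]): print(i,m[0].round(3).tolist(),m[1][2])
```

```text
amber [287. 228.] 4564 [0.6127 0.1085]
amber [176. 416.] 68 [0.5113 0.1895]
a,b 0.092 0.103
[0.61085618 0.10985324]
0 [-0.001, 0.001, 0.0] 0.2
1 [-0.001, -0.007, 0.0] 0.2
2 [-0.001, -0.016, 0.0] 0.2
3 [-0.001, -0.024, 0.0] 0.2
4 [-0.001, -0.033, 0.0] 0.2
5 [-0.001, -0.042, 0.0] 0.2
6 [-0.001, -0.05, 0.0] 0.2
7 [-0.001, -0.059, 0.0] 0.2
8 [-0.001, -0.067, 0.0] 0.2
9 [-0.001, -0.076, 0.0] 0.2
10 [-0.001, -0.084, 0.0] 0.2
11 [-0.001, -0.093, 0.0] 0.2
```

Request:
step_arm(gripper=[0.62, 0.62, 0.62, 0.62, 0.62, 0.62, 0.62, 0.62, 0.62, 0.62, 0.62, 0.62, 0.62, 0.62, 0.62, 0.62, 0.62], linear=[[-0.001, -0.008, 0], [-0.001, -0.016, 0], [-0.001, -0.024, 0], [-0.001, -0.033, 0], [-0.001, -0.042, 0], [-0.001, -0.05, 0], [-0.001, -0.059, 0], [-0.001, -0.067, 0], [-0.001, -0.076, 0], [-0.001, -0.083, 0], [-0.001, -0.088, 0], [-0.001, -0.091, 0], [-0.001, -0.092, 0], [-0.001, -0.08, 0], [-0.001, -0.07, 0], [-0.001, -0.07, -0.05], [-0.001, -0.07, -0.1]], delta_rot=[[0, 0, 0], [0, 0, 0], [0, 0, 0], [0, 0, 0], [0, 0, 0], [0, 0, 0], [0, 0, 0], [0, 0, 0], [0, 0, 0], [0, 0, 0], [0, 0, 0], [0, 0, 0], [0, 0, 0], [0, 0, 0], [0, 0, 0], [0, 0, 0], [0, 0, 0]])

```text
time: 12.95
eef_pos: [0.651, 0.103, 0.0823]
tcp_rot: [-0.643, 0.766, 0.001, -0.001]
contact_force: [1.2, 0.4, 0.6]
opening: 0.189
```

Run:
```python
from h import *
a=shot('wrist','w5')
cv2.imwrite('pics/w5b.png',cv2.resize(a['frame'][:,:,::-1],(800,600)))
```

View pics/w5b.png

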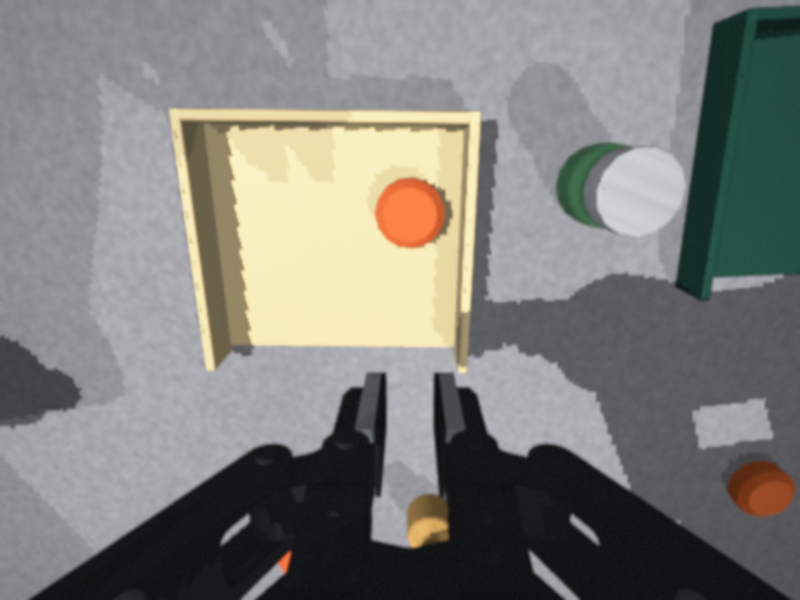

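The wrist view shows disc B flat inside the bay on the right at (410,212), the jar untouched at (635,190) and the bay mouth at row ~350. Disc A is next; its straight line into the left lane is already at about -9.5°.

Run:
```python
from h import *
h=np.radians(-9.5);u=np.array([np.cos(h),np.sin(h)]);p=np.array([.4406,.2098])
for w in moves([(*p,.06,-9.5),(*p,-.0175,-9.5)]+[(*(p+u*t),-.0175,-9.5) for t in (.1,.253)]): print(*w)
```

```text
[-0.0678  0.2314  0.0294] [-0.7  0.1 -0.4]
[-0.0677  0.2322  0.1069] [-0.7  0.1 -0.4]
[-0.0684  0.1323  0.108 ] [-0.7  0.1 -0.4]
[-0.0694 -0.0207  0.1098] [-0.7  0.1 -0.4]
```

Request:
step_arm(gripper=[0.62, 0.62, 0.62, 0.62, 0.62, 0.62, 0.62, 0.62], linear=[[-0.068, 0.232, 0.02], [-0.068, 0.232, 0.02], [-0.068, 0.232, 0.02], [-0.068, 0.232, 0.02], [-0.068, 0.232, 0.02], [-0.068, 0.232, 0.06], [-0.068, 0.232, 0.095], [-0.068, 0.232, 0.099]], delta_rot=[[0, 0, 0], [0, 0, 0], [0, 0, 0], [0, 0, 0], [0, 0, 0], [0, 0, 0], [0, 0, 0], [0, 0, 0]])

```text
time: 14.0
eef_pos: [0.4344, 0.2088, -0.0188]
tcp_rot: [-0.643, 0.766, 0.001, -0.002]
contact_force: [-0.6, -0.2, 0.1]
opening: 0.187
```

Run:
```python
from h import *
ambers('w6')
h=np.radians(-9.5);u=np.array([np.cos(h),np.sin(h)]);p=np.array([.4406,.2098])
for w in moves([(*(p+u*t),-.0175,-9.5) for t in (0,.02,.1,.253)]): print(*w)
```

```text
amber [278. 173.] 5200 [0.4888 0.2025]
[-0.0015 -0.0049 -0.0003] [ 0.1 -0.1 -0.5]
[-0.0017 -0.0249 -0.0003] [ 0.1 -0.1 -0.5]
[-0.0023 -0.1049 -0.0005] [ 0.1 -0.1 -0.5]
[-0.0036 -0.2579 -0.0008] [ 0.1 -0.1 -0.5]
```

Request:
step_arm(gripper=[0.62, 0.62, 0.62, 0.62, 0.62, 0.62, 0.62, 0.62, 0.62, 0.62, 0.62, 0.62, 0.62, 0.62, 0.62, 0.62], linear=[[-0.001, -0.01, 0], [-0.001, -0.02, 0], [-0.001, -0.029, 0], [-0.001, -0.038, 0], [-0.002, -0.047, 0], [-0.002, -0.056, 0], [-0.002, -0.065, 0], [-0.002, -0.074, 0], [-0.002, -0.083, 0], [-0.002, -0.092, 0], [-0.002, -0.101, 0], [-0.002, -0.11, 0], [-0.002, -0.119, 0], [-0.002, -0.128, 0], [-0.002, -0.137, 0], [-0.002, -0.146, 0]], delta_rot=[[0, 0, 0], [0, 0, 0], [0, 0, 0], [0, 0, 0], [0, 0, 0], [0, 0, 0], [0, 0, 0], [0, 0, 0], [0, 0, 0], [0, 0, 0], [0, 0, 0], [0, 0, 0], [0, 0, 0], [0, 0, 0], [0, 0, 0], [0, 0, 0]])

```text
time: 16.05
eef_pos: [0.5808, 0.1864, -0.0167]
tcp_rot: [-0.643, 0.766, 0.0, -0.0]
contact_force: [-0.6, 0.3, 1.4]
opening: 0.188
```

Run:
```python
from h import *
ambers('w7')
h=np.radians(-9.5);u=np.array([np.cos(h),np.sin(h)]);p=np.array([.4406,.2098])
for w in moves([(*(p+u*t),-.0175,-9.5) for t in (.14,.253)]): print(*w)
```

```text
amber [465.   4.] 493 [0.6851 0.1007]
amber [287. 227.] 4518 [0.6097 0.181 ]
[0.0001 0.0036 0.0012] [-0.1  0.  -0.4]
[-0.0008 -0.1094  0.0014] [-0.1  0.  -0.4]
```

Request:
step_arm(gripper=[0.62, 0.62, 0.62, 0.62, 0.62, 0.62, 0.62, 0.62, 0.62, 0.62, 0.62, 0.62, 0.62, 0.62, 0.62, 0.62, 0.62, 0.62], linear=[[0, -0.009, 0.001], [0, -0.018, 0.001], [0, -0.027, 0.001], [0, -0.036, 0.001], [0, -0.045, 0.001], [0, -0.054, 0.001], [-0.001, -0.063, 0.001], [-0.001, -0.072, 0.001], [-0.001, -0.081, 0.001], [-0.001, -0.09, 0.001], [-0.001, -0.097, 0.001], [-0.001, -0.101, 0.001], [-0.001, -0.103, 0.001], [-0.001, -0.104, 0.001], [-0.001, -0.09, 0.001], [-0.001, -0.08, 0], [-0.001, -0.08, -0.05], [-0.001, -0.08, -0.1]], delta_rot=[[0, 0, 0], [0, 0, 0], [0, 0, 0], [0, 0, 0], [0, 0, 0], [0, 0, 0], [0, 0, 0], [0, 0, 0], [0, 0, 0], [0, 0, 0], [0, 0, 0], [0, 0, 0], [0, 0, 0], [0, 0, 0], [0, 0, 0], [0, 0, 0], [0, 0, 0], [0, 0, 0]])

```text
time: 18.35
eef_pos: [0.6574, 0.1739, 0.0834]
tcp_rot: [-0.643, 0.766, 0.001, -0.001]
contact_force: [0.9, -0.9, 0.5]
opening: 0.187
```

Run:
```python
from h import *
ambers('w8')
w,d=path((.489,-.097),(.6656,.1368))
print(d[0],d[-1],len(w),w[0])
u=np.array([.5,.866]);c=np.array([.489,-.097])
q=c-.05*u;print(q,np.array(d).round(3).tolist())
for m in moves([(.55,.02,.08,25),(*q,.06,60),(*q,-.0175,60)]): print(*m)
```

```text
amber [383. 140.] 1945 [0.7026 0.0944]
amber [287. 146.] 1832 [0.7105 0.164 ]
a,b 0.236 -0.004
[ 0.49336383 -0.08944163] [0.6692038  0.13616455] 36 (np.float64(0.4798638290454741), np.float64(-0.11282431227987391), 60)
[ 0.464  -0.1403] [[0.493, -0.089], [0.498, -0.082], [0.502, -0.074], [0.506, -0.067], [0.511, -0.059], [0.515, -0.052], [0.52, -0.044], [0.524, -0.037], [0.528, -0.029], [0.533, -0.021], [0.537, -0.014], [0.541, -0.006], [0.546, 0.001], [0.55, 0.009], [0.554, 0.016], [0.559, 0.024], [0.563, 0.031], [0.568, 0.039], [0.572, 0.047], [0.576, 0.054], [0.581, 0.062], [0.585, 0.069], [0.589, 0.077], [0.594, 0.084], [0.598, 0.092], [0.602, 0.1], [0.607, 0.107], [0.611, 0.114], [0.617, 0.12], [0.623, 0.125], [0.63, 0.13], [0.637, 0.133], [0.645, 0.135], [0.653, 0.137], [0.661, 0.137], [0.669, 0.136]]
[0.1718 0.0847 0.0117] [ -0.7  -0.  -34.9]
[0.3446 0.1421 0.0305] [ -0.7  -0.2 -69.9]
[0.3448 0.143  0.1079] [ -0.7  -0.2 -69.9]
```

Run:
```python
from h import *
w,d=path((.489,-.097),(.6656,.1368),h0=69,Rr=.045)
print(len(w),np.array(d).round(3).tolist())
for m in moves([(.56,.02,.08,30),(.474,-.136,.06,69),(.474,-.136,-.0175,69)]): print(*m)
```

```text
a,b 0.229 0.046
39 [[0.492, -0.089], [0.495, -0.081], [0.498, -0.072], [0.502, -0.064], [0.505, -0.056], [0.508, -0.048], [0.511, -0.04], [0.514, -0.031], [0.517, -0.023], [0.521, -0.015], [0.524, -0.007], [0.527, 0.002], [0.53, 0.01], [0.533, 0.018], [0.536, 0.026], [0.539, 0.034], [0.543, 0.043], [0.546, 0.051], [0.549, 0.059], [0.552, 0.067], [0.555, 0.075], [0.558, 0.084], [0.562, 0.092], [0.565, 0.1], [0.568, 0.108], [0.571, 0.117], [0.575, 0.124], [0.58, 0.131], [0.587, 0.137], [0.595, 0.142], [0.603, 0.144], [0.612, 0.145], [0.621, 0.145], [0.628, 0.143], [0.636, 0.142], [0.643, 0.141], [0.651, 0.139], [0.658, 0.138], [0.666, 0.137]]
[0.1701 0.0748 0.0118] [ -0.7  -0.  -39.9]
[0.3386 0.133  0.0306] [ -0.7  -0.3 -78.9]
[0.3389 0.1339 0.1081] [ -0.7  -0.3 -78.9]
```

Request:
step_arm(gripper=[0.62, 0.62, 0.62, 0.62, 0.62, 0.62, 0.62, 0.62, 0.62, 0.62, 0.62, 0.62, 0.62], linear=[[0.06, 0.025, 0], [0.115, 0.05, 0], [0.17, 0.075, 0], [0.22, 0.092, 0], [0.27, 0.11, 0.01], [0.31, 0.123, 0.02], [0.339, 0.133, 0.03], [0.339, 0.133, 0.03], [0.339, 0.133, 0.03], [0.339, 0.133, 0.03], [0.339, 0.133, 0.07], [0.339, 0.133, 0.097], [0.339, 0.133, 0.1]], delta_rot=[[0, 0, -10], [0, 0, -20], [0, 0, -30], [0, 0, -40], [0, 0, -50], [0, 0, -60], [0, 0, -70], [0, 0, -79], [0, 0, -79], [0, 0, -79], [0, 0, -79], [0, 0, -79], [0, 0, -79]])

```text
time: 20.02
eef_pos: [0.4682, -0.1359, -0.0185]
tcp_rot: [0.983, -0.182, -0.002, -0.001]
contact_force: [-0.7, 0.7, -0.7]
opening: 0.191
```

Run:
```python
from h import *
ambers('w9')
w,d=path((.489,-.097),(.6656,.1368),h0=69,Rr=.045)
w=[(x,y,-.0175,h) for x,y,h in w]
for i,m in enumerate(moves(w)[:25]): print(i,m[0].round(3).tolist(),m[1][2])
```

```text
amber [301. 193.] 4926 [ 0.4909 -0.0967]
a,b 0.229 0.046
0 [0.004, -0.026, -0.0] 0.1
1 [0.004, -0.035, -0.0] 0.1
2 [0.004, -0.043, -0.0] 0.1
3 [0.004, -0.052, -0.0] 0.1
4 [0.004, -0.061, -0.0] 0.1
5 [0.004, -0.07, -0.0] 0.1
6 [0.004, -0.078, 0.0] 0.1
7 [0.004, -0.087, 0.0] 0.1
8 [0.004, -0.096, 0.0] 0.1
9 [0.004, -0.105, 0.0] 0.1
10 [0.004, -0.114, 0.0] 0.1
11 [0.004, -0.122, 0.0] 0.1
12 [0.004, -0.131, 0.0] 0.1
13 [0.004, -0.14, 0.0] 0.1
14 [0.005, -0.149, 0.0] 0.1
15 [0.005, -0.158, 0.0] 0.1
16 [0.005, -0.166, 0.0] 0.1
17 [0.005, -0.175, 0.0] 0.1
18 [0.005, -0.184, 0.0] 0.1
19 [0.005, -0.193, 0.0] 0.1
20 [0.005, -0.202, 0.0] 0.1
21 [0.005, -0.21, 0.0] 0.1
22 [0.005, -0.219, 0.0] 0.1
23 [0.005, -0.228, 0.0] 0.1
24 [0.005, -0.237, 0.0] 0.1
```

Request:
step_arm(gripper=[0.62, 0.62, 0.62, 0.62, 0.62, 0.62, 0.62, 0.62, 0.62, 0.62, 0.62, 0.62, 0.62, 0.62, 0.62, 0.62], linear=[[0.002, -0.008, 0], [0.003, -0.017, 0], [0.003, -0.026, 0], [0.003, -0.035, 0], [0.003, -0.043, 0], [0.003, -0.052, 0], [0.003, -0.061, 0], [0.003, -0.07, 0], [0.003, -0.078, 0], [0.003, -0.087, 0], [0.003, -0.096, 0], [0.003, -0.105, 0], [0.003, -0.114, 0], [0.003, -0.122, 0], [0.003, -0.131, 0], [0.003, -0.14, 0]], delta_rot=[[0, 0, 0], [0, 0, 0], [0, 0, 0], [0, 0, 0], [0, 0, 0], [0, 0, 0], [0, 0, 0], [0, 0, 0], [0, 0, 0], [0, 0, 0], [0, 0, 0], [0, 0, 0], [0, 0, 0], [0, 0, 0], [0, 0, 0], [0, 0, 0]])

```text
time: 22.08
eef_pos: [0.5228, -0.007, -0.0167]
tcp_rot: [0.983, -0.182, -0.0, -0.0]
contact_force: [-0.3, -0.4, 0.3]
opening: 0.19
```

Run:
```python
from h import *
ambers('w10')
w,d=path((.489,-.097),(.6656,.1368),h0=69,Rr=.045)
w=[(x,y,-.0175,h) for x,y,h in w];print(d[13])
for i,m in enumerate(moves(w)[13:]): print(i+13,m[0].round(3).tolist(),m[1][2])
```

```text
amber [287. 226.] 4432 [0.5336 0.0195]
a,b 0.229 0.046
[0.53313214 0.01796816]
13 [0.001, 0.001, 0.001] 0.1
14 [0.001, -0.008, 0.001] 0.1
15 [0.001, -0.017, 0.001] 0.1
16 [0.001, -0.026, 0.001] 0.1
17 [0.001, -0.034, 0.001] 0.1
18 [0.001, -0.043, 0.001] 0.1
19 [0.001, -0.052, 0.001] 0.1
20 [0.001, -0.061, 0.001] 0.1
21 [0.001, -0.07, 0.001] 0.1
22 [0.001, -0.078, 0.001] 0.1
23 [0.001, -0.087, 0.001] 0.1
24 [0.001, -0.096, 0.001] 0.1
25 [0.001, -0.105, 0.001] 0.1
26 [-0.004, -0.114, 0.001] 11.4
27 [-0.006, -0.124, 0.001] 22.7
28 [-0.006, -0.134, 0.001] 33.9
29 [-0.005, -0.145, 0.001] 45.2
30 [-0.002, -0.154, 0.001] 56.5
31 [0.004, -0.163, 0.001] 67.8
32 [0.011, -0.171, 0.001] 79.1
33 [0.018, -0.172, 0.001] 79.1
34 [0.026, -0.174, 0.001] 79.1
35 [0.033, -0.175, 0.001] 79.1
36 [0.041, -0.177, 0.001] 79.1
37 [0.048, -0.178, 0.001] 79.1
38 [0.056, -0.18, 0.001] 79.1
```

Request:
step_arm(gripper=[0.62, 0.62, 0.62, 0.62, 0.62, 0.62, 0.62, 0.62, 0.62, 0.62, 0.62, 0.62], linear=[[0.001, -0.008, 0.001], [0.001, -0.017, 0.001], [0.001, -0.026, 0.001], [0.001, -0.034, 0.001], [0.001, -0.043, 0.001], [0.001, -0.052, 0.001], [0.001, -0.061, 0.001], [0.001, -0.07, 0.001], [0.001, -0.078, 0.001], [0.001, -0.087, 0.001], [0.001, -0.096, 0.001], [0.001, -0.105, 0.001]], delta_rot=[[0, 0, 0], [0, 0, 0], [0, 0, 0], [0, 0, 0], [0, 0, 0], [0, 0, 0], [0, 0, 0], [0, 0, 0], [0, 0, 0], [0, 0, 0], [0, 0, 0], [0, 0, 0]])

```text
time: 23.62
eef_pos: [0.5613, 0.0906, -0.0177]
tcp_rot: [0.983, -0.182, -0.0, 0.0]
contact_force: [-0.3, -0.0, 0.7]
opening: 0.188
```

Run:
```python
from h import *
ambers('w11')
w,d=path((.489,-.097),(.6656,.1368),h0=69,Rr=.045,ds=.006)
w=[(x,y,-.0175,h) for x,y,h in w];i0=[i for i,x in enumerate(w) if x[3]==69][-1];print(d[i0])
for i,m in enumerate(moves(w)[i0:]): print(i,m[0].round(3).tolist(),m[1][2])
```

```text
amber [545.  20.] 1272 [0.6915 0.1601]
amber [547. 175.] 1604 [0.6854 0.0996]
amber [287. 227.] 4495 [0.572  0.1172]
a,b 0.229 0.046
[0.5709597  0.11651231]
0 [-0.0, 0.0, -0.0] 0.1
1 [-0.003, -0.006, -0.0] 7.3
2 [-0.006, -0.012, -0.0] 14.5
3 [-0.007, -0.018, -0.0] 21.6
4 [-0.008, -0.025, -0.0] 28.8
5 [-0.008, -0.031, -0.0] 36.0
6 [-0.007, -0.038, -0.0] 43.2
7 [-0.005, -0.044, 0.0] 50.4
8 [-0.002, -0.05, 0.0] 57.5
9 [0.001, -0.056, 0.0] 64.7
10 [0.005, -0.061, 0.0] 71.9
11 [0.01, -0.066, 0.0] 79.1
12 [0.015, -0.067, 0.0] 79.1
13 [0.021, -0.068, 0.0] 79.1
14 [0.026, -0.069, 0.0] 79.1
15 [0.032, -0.07, 0.0] 79.1
16 [0.038, -0.071, 0.0] 79.1
17 [0.043, -0.072, 0.0] 79.1
18 [0.049, -0.073, 0.0] 79.1
19 [0.054, -0.074, 0.0] 79.1
```

Request:
step_arm(gripper=[0.62, 0.62, 0.62, 0.62, 0.62, 0.62, 0.62, 0.62, 0.62, 0.62, 0.62, 0.62, 0.62], linear=[[-0.003, -0.006, 0], [-0.006, -0.012, 0], [-0.007, -0.018, 0], [-0.008, -0.025, 0], [-0.008, -0.031, 0], [-0.007, -0.038, 0], [-0.005, -0.044, 0], [-0.002, -0.05, 0], [0.001, -0.056, 0], [0.005, -0.061, 0], [0.01, -0.066, 0], [0.015, -0.067, 0], [0.021, -0.068, 0]], delta_rot=[[0, 0, 7], [0, 0, 14.5], [0, 0, 21.5], [0, 0, 29], [0, 0, 36], [0, 0, 43], [0, 0, 50.5], [0, 0, 57.5], [0, 0, 64.5], [0, 0, 72], [0, 0, 79], [0, 0, 79], [0, 0, 79]])

```text
time: 25.3
eef_pos: [0.605, 0.1461, -0.0178]
tcp_rot: [-0.644, 0.765, 0.0, -0.0]
contact_force: [-0.4, -0.2, 0.4]
opening: 0.191
```

Run:
```python
from h import *
ambers('w12')
u=np.array([np.cos(np.radians(-10)),np.sin(np.radians(-10))]);g=np.array([.6656,.1368])
for m in moves([(*(g-(.027+t)*u),-.0175,-10) for t in (.03,.02,.01,0)]): print(*m)
```

```text
amber [376.  45.] 7331 [0.7015 0.0943]
amber [194.  54.] 7394 [0.7102 0.1636]
amber [287. 228.] 4576 [0.6339 0.1406]
[-0.0015 -0.0032  0.    ] [-0.1  0.   0.1]
[-0.0014 -0.0132  0.    ] [-0.1  0.   0.1]
[-0.0014 -0.0232  0.    ] [-0.1  0.   0.1]
[-0.0014 -0.0332  0.    ] [-0.1  0.   0.1]
```

Request:
step_arm(gripper=[0.62, 0.62, 0.62, 0.62, 0.62, 0.62, 0.62, 0.62, 0.62, 0.62, 0.62, 0.62, 0.62, 0.62, 0.62], linear=[[-0.001, -0.008, 0], [-0.001, -0.016, 0], [-0.001, -0.023, 0], [-0.001, -0.028, 0], [-0.001, -0.031, 0], [-0.001, -0.033, 0], [-0.001, -0.033, 0], [-0.001, -0.023, 0], [-0.001, -0.013, 0], [-0.001, -0.01, -0.06], [-0.001, -0.01, -0.12], [0, 0.05, -0.14], [0, 0.05, -0.14], [0, 0.05, -0.14], [0, 0.05, -0.14]], delta_rot=[[0, 0, 0], [0, 0, 0], [0, 0, 0], [0, 0, 0], [0, 0, 0], [0, 0, 0], [0, 0, 0], [0, 0, 0], [0, 0, 0], [0, 0, 0], [0, 0, 0], [0, 0, 0], [0, 0, 0], [0, 0, 0], [0, 0, 0]])

```text
time: 27.22
eef_pos: [0.5562, 0.1546, 0.1217]
tcp_rot: [-0.643, 0.766, 0.0, -0.0]
contact_force: [0.1, 0.7, -0.2]
opening: 0.192
```

Run:
```python
from h import *
ambers('w13')
a=dict(np.load('pics/w13.npz'));cv2.imwrite('pics/w13b.png',cv2.resize(a['frame'][:,:,::-1],(800,600)))
q=np.array([.6853,.1333]);t=-.1758;c,s=np.cos(t),np.sin(t)
hsv=cv2.cvtColor(a['frame'],cv2.COLOR_RGB2HSV);m=cv2.inRange(hsv,(3,140,70),(14,255,255));k,_,st,ce=cv2.connectedComponentsWithStats(m)
for i in range(1,k):
    if st[i,4]>200:
        d=ray(a,*ce[i],.01)[:2]-q;print('bay frame mm',(np.array([c*d[0]+s*d[1],-s*d[0]+c*d[1]])*1000).round(1))
```

```text
amber [239.  17.] 1542 [0.7056 0.1643]
amber [332.  14.] 1295 [0.6954 0.0949]
amber [285.  68.] 1675 [0.665  0.1358]
bay frame mm [14.6 34. ]
bay frame mm [ 16.7 -36. ]
bay frame mm [-20.5  -1.1]
```

View pics/w13b.png

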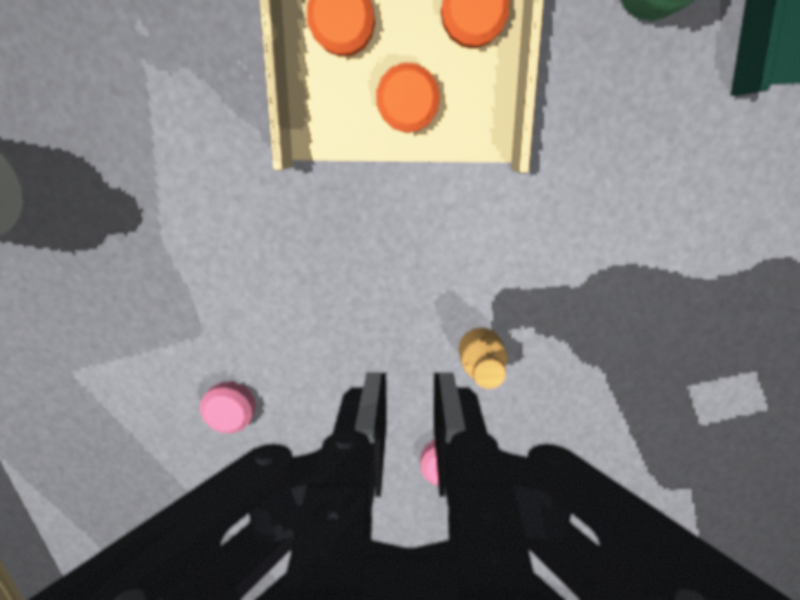

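All three amber discs lie flat inside the cream bay at (340,18), (475,15) and (408,97), clear of the mouth line at row 162. The brass weight is still standing. I'll check numerically that the other pieces haven't moved, then hand in.

Run:
```python
from h import *
a=shot('top','t9');hsv=cv2.cvtColor(a['frame'],cv2.COLOR_RGB2HSV)
for n,lo,hi in [('amber/brass',(5,150,90),(25,255,255)),('pink',(165,80,90),(180,255,255)),('blue',(112,150,80),(125,255,255))]:
    m=cv2.inRange(hsv,lo,hi);k,_,st,ce=cv2.connectedComponentsWithStats(m)
    for i in range(1,k):
        if 20<st[i,4]<400 and 130<ce[i,1]<300: print(n,ce[i].round(1),st[i,4],ray(a,*ce[i],.01)[:2].round(4))
print(ctrl.sign_off())
```

```text
amber/brass [216.3 152.5] 158 [0.7073 0.1651]
amber/brass [244.5 154.9] 151 [0.6992 0.0939]
amber/brass [227.8 169.7] 153 [0.6626 0.1369]
amber/brass [237.5 232.2] 72 [0.5039 0.1157]
pink [169.4 235.8] 26 [0.4996 0.2868]
blue [359.4 227.9] 140 [ 0.5064 -0.1906]
the job is handed in; nothing more can be done
None
```

All three amber blanks are flat inside the cream bay, and the job is handed in at about 27 s of the 72 s allowed. I slid each one along the bench with the two half-open fingertips behind it, without pinching or lifting.

- **Final positions:** in the bay's frame the blanks sit at about (15, 34), (17, −36) and (−21, −1) mm. The top camera agrees to within about 5 mm. Each is at least 20 mm inside the mouth and at least 10 mm from the walls.
- **Left alone:** the blue blank and the brass weight measure where they started, to within the measuring error. The jar showed no movement in the earlier wrist pictures. The pink blanks were mostly hidden by the arm in the last top view, so I couldn't fully re-measure them. The two seen in the last wrist picture looked undisturbed.
- **First push missed:** the fingertips passed over the first blank without moving it. At this opening the tips stand about 21 mm above the reported tool point. I found the right height by lowering in small steps.
- **Bench touched once:** on the way back I got the sign of a height step wrong, and the fingertips pressed the bench at about 17 N. After that I pushed with the tips about 4 mm above the bench.

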